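# Sort a mixed stack of turned parts into their job trays

## Task

The checker has left a stack of four different turned parts on the bench after gauging. Take the stack apart and lay each part in the blue tray that already holds parts of its kind, flat on the tray floor beside them (not on top of them) and the same way up as it stood in the stack. Set every part down rather than letting it drop or fall, and leave the black setting ring beside the stack where it is.

Things in the scene. Friction and masses are not known exactly. Their poses are not given: they have to be found in the camera images.
- bush: The small bush, top of the stack: bare steel, a foot flange 36 mm across and 5 mm thick, above it a neck 26 mm across, 20 mm high in all, 10 mm bore, about 80 g. Origin: centre of its underside; z is its axis, up.
- sleeve: The tall sleeve, under the small bush: bare steel tube 44 mm across, 30 mm high, 28 mm bore, about 210 g. Origin: centre of its underside; z is its axis, up.
- ring: The flat ring, under the tall sleeve: bare steel, 56 mm across, 16 mm high, 36 mm bore, about 180 g. Origin: centre of its underside; z is its axis, up.
- flange: The flanged hub, bottom of the stack, standing on the bench: bare steel, foot flange 66 mm across and 8 mm thick with four small bolt holes, above it a hub 50 mm across, 22 mm high in all, 24 mm bore, about 350 g. Origin: centre of its underside; z is its axis, up.
- bush_tray: Blue tray holding two small bushes like the top one of the stack (36 mm foot, 26 mm neck, 10 mm bore). Fixed, 180 x 134 x 45 mm high, walls and floor 4 mm, open on top; the four trays are alike. Origin: centre of its underside; x along the 180 mm side (roughly away from the robot), y along the 134 mm side, z up; inner floor at z = 4 mm. Its parts lie loose in the +x half (centres at x = 46 to 60 mm); the -x half is empty (x below +12 mm).
- sleeve_tray: Blue tray holding two tall sleeves (44 mm across, 30 mm high, 28 mm bore). Fixed, 180 x 134 x 45 mm high, walls and floor 4 mm, open on top; the four trays are alike. Origin: centre of its underside; x along the 180 mm side (roughly away from the robot), y along the 134 mm side, z up; inner floor at z = 4 mm. Its parts lie loose in the +x half (centres at x = 46 to 60 mm); the -x half is empty (x below +12 mm).
- ring_tray: Blue tray holding one flat ring (56 mm across, 16 mm high, 36 mm bore). Fixed, 180 x 134 x 45 mm high, walls and floor 4 mm, open on top; the four trays are alike. Origin: centre of its underside; x along the 180 mm side (roughly away from the robot), y along the 134 mm side, z up; inner floor at z = 4 mm. Its parts lie loose in the +x half (centres at x = 46 to 60 mm); the -x half is empty (x below +12 mm).
- flange_tray: Blue tray holding one flanged hub (66 mm foot, 50 mm hub, 24 mm bore). Fixed, 180 x 134 x 45 mm high, walls and floor 4 mm, open on top; the four trays are alike. Origin: centre of its underside; x along the 180 mm side (roughly away from the robot), y along the 134 mm side, z up; inner floor at z = 4 mm. Its parts lie loose in the +x half (centres at x = 46 to 60 mm); the -x half is empty (x below +12 mm).
- master: The setting ring, to be left alone: a black knurled gauge ring 80 mm across, 26 mm high, 45 mm bore, 0.7 kg, lying loose on the bench 12 to 25 cm to one side of the stack. Origin: centre of its underside.
There are look-alikes about, which are no part of the job. Leave any purple look-alike of the sleeve alone.

How it is judged:
By the outcome, as a careful person would: the job done as asked, in the order asked, and still so for the second after the job is handed in, with the robot touching nothing.
It also fails if it takes over 118 s, if anything falls off the work surface, if the arm or the gripper's body presses on something with over 40 N, if the wrist force passes 120 N, or if a joint passes its speed limit or range.

## Robot

A 6-joint arm with a two-finger parallel gripper is mounted at the origin on the work surface. World frame = base frame: x ahead of the robot, y to its left, z up, the work surface at z = 0. Lengths are in m, angles in rad, forces in N, time in s.
With the tool pointing down it reaches from about 0.225 to 0.875 m from the base axis. Payload 3.4 kg.
Tool frame: the origin (TCP) lies midway between the tips of the shut fingers; the grasp point (between the pads) lies 19 mm behind it (pinch_z is the distance from the TCP to the grasp point, in m); z points along the fingers, y is the line along which they close (so a half turn about z gives the same grasp; the last joint's range is limited). The gripper opens to 85 mm and grips with 20 to 120 N. Pads are 22 mm wide; open, the fingers measure 114 mm over their backs; the gripper's body (76 mm by 85 mm) begins 54 mm behind the grasp point. The pads swing forward as they close: fully open they stand 13 mm farther back than shut.
Start: joints at [-1.225, 0.276, 1.505, -0, 1.361, -0.121], TCP at [0.259, -0.514, 0.231] pointing down, gripper open.
Joint ranges: [-2.89, 2.89], [-0.75, 2.08], [0.22, 2.7], [-1.18, 4.32], [0.11, 2.71], [-2.7, 2.7]. Speed limits (rad/s): [2.57, 2.57, 3.14, 3.14, 3.14, 3.14].

## Interface

Orientations are given as a unit quaternion [w, x, y, z].
In Python, from rig import get_state, get_image, sign_off, pinch_z gives the robot as it stands.
- The arm moves only by the tool send_rows, never from a script. Its argument "steps" is one flat list of numbers, 5 for each row, row after row: the gripper's target within -1 to 1 (fully open at 1, half-way at 0, shut at -1), then the shift along the tool's x, y, z in cm, then the turn about the tool's z in degrees. In form: [gripper, x, y, z, roll, gripper, x, y, z, roll, ...]. A call has 1 to 12 rows; each row shifts and turns the commanded pose from where the row before left it, along the tool's axes as they then stand; what a row does not reach is not made up. A row lasts 1/10 s, in which the tool goes at most 50 mm and 8.59 degrees, less where a joint would pass 70% of its speed; a pose out of reach is approached as far as the arm can. A call is refused whole if a number of a shift passes 5 or a number of a turn 8.59, either way. A call with a gripper value outside its range is refused whole. The fingers move at their own pace and stop on an object; "newtons" is the grip in N (left out, the last holds). Time passes only in rows, so rows that do not move let the fingers close. It gives the time, the measured TCP pose, the force, the opening and the grip force at its end, in the units of the state.
- get_state(): the state, without advancing time (a new reading comes with each control period).
- get_image(name): name is "side" or "top"; returns a dict with "color" (384x512x3 uint8, red, green, blue), "mtx" (3x3 intrinsics, pixels), "k1" (the pictures are not rectified: a ray, as slopes to the right and down, at radius r is drawn at 1 + k1 r^2 times it, then the intrinsics apply), "T" (4x4, takes a point from camera to world coordinates). Camera axes: x right, y down, z forward; pixel columns grow to the right and rows downward; lengths in m; the calibration is good to about 2 mm. A picture is of the moment at which its call begins. There is no depth.
- sign_off(): hands the job in; it is judged then, once.
The state is a dict: "clock": time; "qpos": joint angles; "qd": joint speeds; "effort": joint torques, N m; "position": TCP position; "ee_rot": TCP orientation; "contact_force": force on the tool from outside, world axes, zero at the start; "moment": the same for the moment, N m; "width": finger opening in m; "gripper_force": force on a finger pad.
Only numpy, scipy, OpenCV 4.12 (cv2) and the standard library are available. Lean on these libraries where they do the work, as an engineer would, in place of code of your own. Each camera call takes 0.05 s, during which the arm holds its last target. There are 200 camera calls.

## Working session

There is one attempt and no reset: what is moved stays moved. The work goes in short steps, Python scripts to look and compute and a tool call to move; the robot and the scene stay as the last step left them, time stands still between calls to the robot, and variables do not carry over. Pictures are saved under pics/ and viewed, at most 14 in all, crops included, and the job is handed in when it is done.

Besides the shell and the picture viewer there is one more tool, called after ">>>" as name(argument=value, ...) on one line, values as JSON. send_rows: Moves the arm, as the interface text tells. Its arguments: {"type":"object","properties":{"steps":{"type":"array"},"newtons":{"type":"number"}},"required":["steps"]}

```bash
mkdir -p pics; ls; cat > h.py <<'E'
import numpy as np, cv2
from rig import get_state, get_image, sign_off, pinch_z
def snap(n,f):
    im=get_image(n); cv2.imwrite(f"pics/{f}.png",im["color"][:,:,::-1]); np.savez(f"pics/{f}.npz",**im); return im
def ray(im,u,v):
    K=im["mtx"];p=np.array([(u-K[0,2])/K[0,0],(v-K[1,2])/K[1,1]]);q=p.copy()
    for _ in range(20): q=p/(1+float(im["k1"])*(q@q))
    T=im["T"]; return T[:3,3],T[:3,:3]@np.array([q[0],q[1],1])
def onz(im,u,v,z):
    o,d=ray(im,u,v); return o+d*(z-o[2])/d[2]
def proj(im,P):
    T=im["T"];c=T[:3,:3].T@(np.array(P)-T[:3,3]);q=c[:2]/c[2];q=q*(1+float(im["k1"])*(q@q));K=im["mtx"];return K[0,0]*q[0]+K[0,2],K[1,1]*q[1]+K[1,2]
E
python3 - <<'E'
from h import *
for n in("top","side"):
    im=snap(n,n+"0");print(n,im["mtx"].tolist(),im["k1"],np.round(im["T"],3).tolist())
s=get_state();print({k:np.round(v,3).tolist() for k,v in s.items()},pinch_z)
E
```

```text
pics
top [[415.3165529356608, 0.0, 249.271840202396], [0.0, 415.3165529356608, 189.51734831978536], [0.0, 0.0, 1.0]] 0.010095229762657296 [[0.009, -0.994, 0.107, 0.427], [-1.0, -0.012, -0.023, 0.023], [0.024, -0.107, -0.994, 1.214], [0.0, 0.0, 0.0, 1.0]]
side [[417.27682064562373, 0.0, 250.15846017701466], [0.0, 417.27682064562373, 192.8733526268587], [0.0, 0.0, 1.0]] -0.11050701912918923 [[0.982, -0.123, 0.146, 0.414], [-0.191, -0.63, 0.752, -0.719], [-0.0, -0.766, -0.642, 0.686], [0.0, 0.0, 0.0, 1.0]]
{'clock': 0.1, 'qpos': [-1.225, 0.277, 1.506, -0.0, 1.361, -0.121], 'qd': [-0.002, -0.001, -0.003, 0.001, 0.0, -0.001], 'effort': [0.001, -41.77, -24.641, -0.0, 0.006, -0.0], 'position': [0.259, -0.513, 0.231], 'ee_rot': [-0.001, 0.973, 0.231, -0.0], 'contact_force': [-0.11, -0.575, 0.266], 'moment': [0.004, -0.056, 0.01], 'gripper_force': 0.0, 'width': 0.085} 0.0187
```

View pics/top0.png

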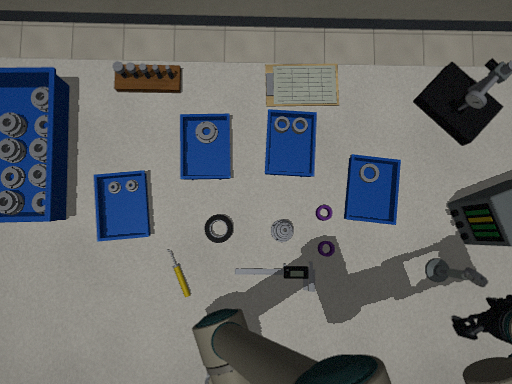

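View pics/side0.png

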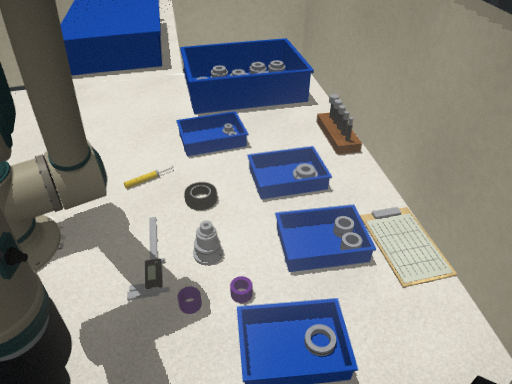

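```bash
cat > m.py <<'E'
from h import *
im=dict(np.load("pics/top0.npz")); c=im["color"]
hsv=cv2.cvtColor(c,cv2.COLOR_RGB2HSV)
m=cv2.inRange(hsv,(105,150,50),(125,255,255)); m[:, :80]=0
m=cv2.morphologyEx(m,cv2.MORPH_CLOSE,np.ones((3,3)))
for k in cv2.findContours(m,cv2.RETR_EXTERNAL,cv2.CHAIN_APPROX_NONE)[0]:
    if cv2.contourArea(k)<1500: continue
    P=np.array([onz(im,*p,.045)[:2] for p in k[:,0].astype(float)],np.float32)
    (cx,cy),wh,a=cv2.minAreaRect(P); print(np.round([cx,cy,*wh,a],3), cv2.minAreaRect(k)[0])
a=cv2.resize(c[190:270,240:340],None,fx=5,fy=5,interpolation=cv2.INTER_CUBIC)
im2=dict(np.load("pics/side0.npz"));b=cv2.resize(im2["color"][210:310,150:262],None,fx=3.4,fy=4,interpolation=cv2.INTER_CUBIC)
cv2.imwrite("pics/crop.png",np.hstack([cv2.resize(a,(500,400)),cv2.resize(b,(300,400))[:, :300]])[:,:,::-1])
E
python3 m.py
```

```text
[0.506 0.355 0.187 0.142 5.804] (120.86061096191406, 205.4093017578125)
[ 0.56  -0.354  0.148  0.187 84.033] (372.2295227050781, 188.97540283203125)
[0.678 0.125 0.188 0.14  1.981] (204.73883056640625, 145.96376037597656)
[ 0.69  -0.12   0.14   0.19  87.134] (290.3259582519531, 142.80662536621094)
```

View pics/crop.png

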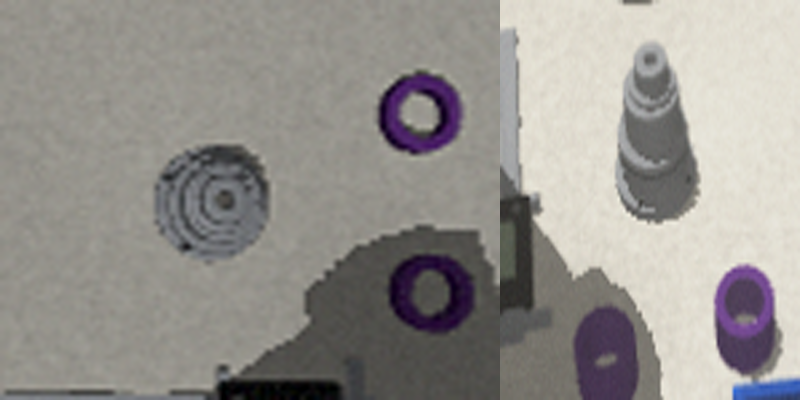

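```bash
cat > n.py <<'E'
from h import *
t=dict(np.load("pics/top0.npz")); s=dict(np.load("pics/side0.npz"))
ra=ray(t,285.2,230.0); rb=ray(s,206.4,225.0)
A=np.stack([ra[1],-rb[1]],1); k=np.linalg.lstsq(A,rb[0]-ra[0],rcond=None)[0]
p,q=ra[0]+k[0]*ra[1],rb[0]+k[1]*rb[1]; print("tri",p.round(4),q.round(4))
print("top@.088",onz(t,285.2,230,.088).round(4),"side@.088",onz(s,206.4,225,.088).round(4))
print("flange",onz(t,282.4,230.5,.008).round(4))
# circle fits: edges of stack vs bench by local contrast
g=cv2.cvtColor(t["color"],cv2.COLOR_RGB2GRAY)[205:256,255:310]
G=cv2.resize(g,None,fx=4,fy=4,interpolation=cv2.INTER_CUBIC)
for r in cv2.HoughCircles(G,cv2.HOUGH_GRADIENT,1.5,3,param1=120,param2=25,minRadius=8,maxRadius=56)[0][:10]:
    print(r.round(1),(255+(r[0]-1.5)/4).round(2),(205+(r[1]-1.5)/4).round(2))
# tray: predicted outline corners for check
for n,(x,y,a) in dict(bush=(.506,.355,5.8),ring=(.56,-.354,-6),flange=(.678,.125,2),sleeve=(.69,-.12,-2.9)).items():
    a=np.radians(a);R=np.array([[np.cos(a),-np.sin(a)],[np.sin(a),np.cos(a)]])
    print(n,[ (np.array([x,y])+R@[d,0]).round(3).tolist() for d in(-.037,)],
     [[tuple(np.round(proj(im,[*(np.array([x,y])+R@[sx*.09,sy*.067]),.045]))) for sx,sy in((1,1),(1,-1),(-1,-1),(-1,1))] for im in(t,s)])
E
python3 n.py
```

```text
tri [ 0.4397 -0.101   0.087 ] [ 0.4429 -0.1011  0.087 ]
top@.088 [ 0.4397 -0.1009  0.088 ] side@.088 [ 0.4429 -0.1021  0.088 ]
flange [ 0.439  -0.1016  0.008 ]
[119.2 101.2  31.7] 284.44 229.94
[119.2 107.2  35.3] 284.44 231.44
[116.2  87.8  31.8] 283.69 226.56
[ 87.8 101.2  25.1] 276.56 229.94
[122.2 110.2  32. ] 285.19 232.19
[114.8 111.8  40.2] 283.31 232.56
[98.2 89.2 30. ] 279.19 226.94
[95.2 93.8 31.6] 278.44 228.06
[126.8  99.8  28.2] 286.31 229.56
[120.8  90.8  33.4] 284.81 227.31
bush [[0.469, 0.351]] [[(np.float64(95.0), np.float64(175.0)), (np.float64(143.0), np.float64(171.0)), (np.float64(147.0), np.float64(235.0)), (np.float64(99.0), np.float64(239.0))], [(np.float64(235.0), np.float64(112.0)), (np.float64(247.0), np.float64(133.0)), (np.float64(185.0), np.float64(143.0)), (np.float64(178.0), np.float64(120.0))]]
ring [[0.523, -0.35]] [[(np.float64(352.0), np.float64(155.0)), (np.float64(398.0), np.float64(160.0)), (np.float64(393.0), np.float64(223.0)), (np.float64(346.0), np.float64(217.0))], [(np.float64(335.0), np.float64(298.0)), (np.float64(354.0), np.float64(365.0)), (np.float64(244.0), np.float64(375.0)), (np.float64(238.0), np.float64(306.0))]]
flange [[0.641, 0.124]] [[(np.float64(181.0), np.float64(115.0)), (np.float64(227.0), np.float64(114.0)), (np.float64(229.0), np.float64(176.0)), (np.float64(181.0), np.float64(177.0))], [(np.float64(312.0), np.float64(147.0)), (np.float64(329.0), np.float64(175.0)), (np.float64(260.0), np.float64(185.0)), (np.float64(248.0), np.float64(155.0))]]
sleeve [[0.653, -0.118]] [[(np.float64(269.0), np.float64(111.0)), (np.float64(315.0), np.float64(114.0)), (np.float64(312.0), np.float64(175.0)), (np.float64(265.0), np.float64(172.0))], [(np.float64(352.0), np.float64(205.0)), (np.float64(372.0), np.float64(247.0)), (np.float64(288.0), np.float64(257.0)), (np.float64(276.0), np.float64(213.0))]]
```

>>> send_rows(steps=[0.3,0,0,0,6.7,0.3,0,0,0,6.7,0.3,0,0,0,6.7,0.3,0,0,0,6.6,0.3,2,-4.1,0,0,0.3,2,-4.1,0,0,0.3,2,-4.1,0,0,0.3,2,-4.1,0,0,0.3,2,-4.1,0,0,0.3,2,-4.1,0,0,0.3,2,-4.1,0,0,0.3,2,-4.1,0,0], newtons=40)

```text
clock: 1.3
position: [0.4188, -0.1835, 0.2311]
ee_rot: [-0.0, 1.0, 0.0, -0.0]
contact_force: [0.5, -0.7, -0.4]
width: 0.0556
gripper_force: 0.0
```

```bash
cat >> h.py <<'E'
def go(x,y,z,yaw=0):
    "tool-frame shift in cm (axes after the turn) and roll in deg to reach world x,y,z with tool x at yaw deg"
    from scipy.spatial.transform import Rotation as Ro
    s=get_state();w=np.array(s["ee_rot"]);R=Ro.from_quat([*w[1:],w[0]]).as_matrix()
    cur=np.degrees(np.arctan2(R[1,0],R[0,0]));a=np.radians(yaw)
    d=np.array([x,y,z])-s["position"]
    print("t",round(s["clock"],1),"pos",np.round(s["position"],4),"yaw",round(cur,2),"tilt",np.round(R[:,2],3),"| roll",round(cur-yaw,2),"xyz cm",np.round([100*(d[0]*np.cos(a)+d[1]*np.sin(a)),100*(d[0]*np.sin(a)-d[1]*np.cos(a)),-100*d[2]],2),"w",round(s["width"],4),"F",np.round(s["contact_force"],1),s["gripper_force"])
E
python3 -c "
from h import *
go(.441,-.1015,.15)"
```

```text
t 1.3 pos [ 0.4188 -0.1835  0.2311] yaw 0.03 tilt [-0.  0. -1.] | roll 0.03 xyz cm [ 2.22 -8.2   8.11] w 0.0556 F [ 0.5 -0.7 -0.4] 0.0
```

>>> send_rows(steps=[0.3,1.1,-4.1,0,0,0.3,1.1,-4.1,0,0,0.3,0,0,5,0,0.3,0,0,5,0,0.3,0,0,2.5,0,0.3,0,0,0,0])

```text
clock: 1.9
position: [0.4371, -0.1018, 0.1028]
ee_rot: [-0.002, 1.0, 0.001, -0.004]
contact_force: [-0.5, -0.0, -0.1]
width: 0.0559
gripper_force: 0.0
```

```bash
python3 -c "
from h import *
go(.441,-.1015,.075)
a=snap('side','s1')['color'][170:290,140:280];b=snap('top','t1')['color'][180:280,230:340]
f=lambda i:cv2.resize(i,(400,360),interpolation=cv2.INTER_CUBIC)
cv2.imwrite('pics/c1.png',np.hstack([f(a),f(b)])[:,:,::-1])"
```

```text
t 1.9 pos [ 0.4371 -0.1018  0.1028] yaw 0.08 tilt [-0.009  0.003 -1.   ] | roll 0.08 xyz cm [ 0.39 -0.03  2.78] w 0.0559 F [-0.5 -0.  -0.1] 0.0
```

View pics/c1.png

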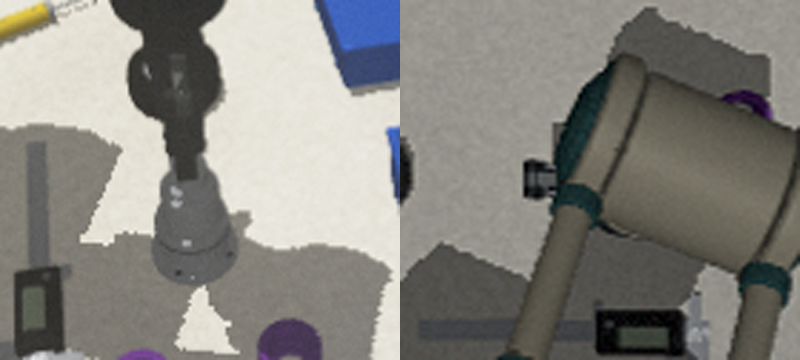

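>>> send_rows(steps=[0.3,0,0,0,0,0.3,0,0,1,0,0.3,0,0,1,0,0.3,0,0,0.6,0,0.3,0,0,0,0,0.3,0,0,0,0])

```text
clock: 2.6
position: [0.4403, -0.1034, 0.0801]
ee_rot: [-0.0, 1.0, 0.0, -0.0]
contact_force: [0.2, 0.6, -0.5]
width: 0.0552
gripper_force: 0.0
```

```bash
python3 -c "
from h import *
go(.441,-.1015,.075)"
```

```text
t 2.6 pos [ 0.4403 -0.1034  0.0801] yaw 0.04 tilt [-0.  0. -1.] | roll 0.04 xyz cm [ 0.07 -0.19  0.51] w 0.0552 F [ 0.2  0.6 -0.5] 0.0
```

>>> send_rows(steps=[0.3,0,-0.15,0.5,0,0.3,0,0,0,0,-0.2,0,0,0,0,-0.6,0,0,0,0,-0.8,0,0,0,0,-1,0,0,0,0,-1,0,0,0,0,-1,0,0,0,0])

```text
clock: 3.4
position: [0.4407, -0.102, 0.0756]
ee_rot: [0.0, 1.0, 0.0, 0.0]
contact_force: [-0.8, 1.3, 4.8]
width: 0.024
gripper_force: 39.2
```

```bash
python3 -c "
from h import *
go(.469,.351,.25,5.8)"
```

```text
t 3.4 pos [ 0.4407 -0.102   0.0756] yaw 0.04 tilt [ 0.001 -0.    -1.   ] | roll -5.76 xyz cm [  7.4  -44.78 -17.44] w 0.024 F [-0.8  1.3  4.8] 39.20611560344696
```

>>> send_rows(steps=[-1,0,0,-0.3,0,-1,0,0,-0.5,0,-1,0,0,-1.5,0,-1,0,0,-3,0,-1,0,0,-3,0,-1,0,0,-3,0,-1,0,0,0,0])

```text
clock: 4.1
position: [0.4431, -0.103, 0.1923]
ee_rot: [0.002, 1.0, 0.0, 0.004]
contact_force: [0.9, -0.4, -1.2]
width: 0.0242
gripper_force: 39.3
```

```bash
python3 -c "
from h import *
go(.469,.351,.15,5.8)
a=snap('side','s2')['color'][130:290,130:290]
cv2.imwrite('pics/c2.png',cv2.resize(a,(560,560),interpolation=cv2.INTER_CUBIC)[:,:,::-1])"
```

```text
t 4.1 pos [ 0.4431 -0.103   0.1923] yaw 0.05 tilt [ 0.008 -0.003 -1.   ] | roll -5.75 xyz cm [  7.16 -44.9    4.23] w 0.0242 F [ 0.9 -0.4 -1.2] 39.31164801120758
```

View pics/c2.png

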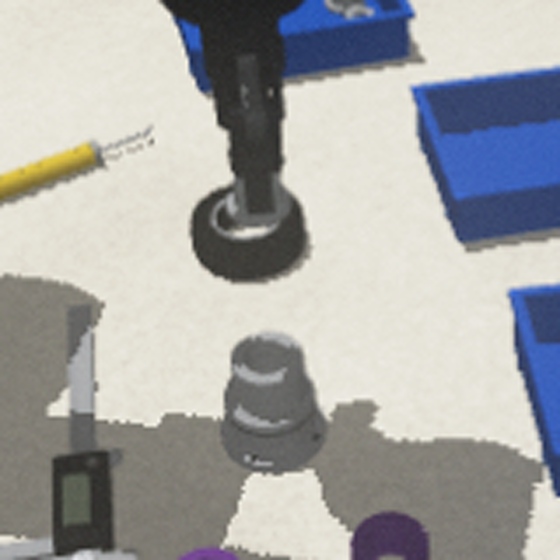

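>>> send_rows(steps=[-1,0,0,0,-5.8,-1,0.7,-4.5,0,0,-1,0.7,-4.5,0,0,-1,0.7,-4.5,0,0,-1,0.7,-4.5,0,0,-1,0.7,-4.5,0,0,-1,0.7,-4.5,0,0,-1,0.7,-4.5,0,0,-1,0.7,-4.5,0,0,-1,0.7,-4.5,0,0,-1,0.7,-4.5,0,0,-1,0,0,0,0])

```text
clock: 5.35
position: [0.4637, 0.358, 0.1862]
ee_rot: [-0.001, 0.999, 0.053, -0.001]
contact_force: [-0.1, -0.3, -0.8]
width: 0.024
gripper_force: 39.5
```

```bash
python3 -c "
from h import *
go(.469,.351,.0115,5.8)
t=snap('top','t2')
s=dict(np.load('pics/s2.npz'));print(onz(s,130+265/3.5,130+357/3.5,.068))"
```

```text
t 5.3 pos [0.4637 0.358  0.1862] yaw 6.11 tilt [-0.002  0.002 -1.   ] | roll 0.31 xyz cm [ 0.46  0.75 17.47] w 0.024 F [-0.1 -0.3 -0.8] 39.500117897987366
[ 0.44009702 -0.10192174  0.068     ]
```

>>> send_rows(steps=[-1,0.3,0.5,4,0,-1,0,0,4,0,-1,0,0,4,0,-1,0,0,3,0,-1,0,0,0.8,0,-1,0,0,0.5,0,-1,0,0,0,0,-1,0,0,0,0])

```text
clock: 6.2
position: [0.4689, 0.3486, 0.0268]
ee_rot: [-0.001, 0.999, 0.051, 0.001]
contact_force: [-0.3, -0.3, -0.7]
width: 0.0238
gripper_force: 39.5
```

```bash
python3 -c "
from h import *
go(.469,.351,.0116,5.8)
t=snap('side','s3')['color'][90:170,150:270]
cv2.imwrite('pics/c3.png',cv2.resize(t,(720,480),interpolation=cv2.INTER_CUBIC)[:,:,::-1])"
```

```text
t 6.2 pos [0.4689 0.3486 0.0268] yaw 5.83 tilt [ 0.003  0.001 -1.   ] | roll 0.03 xyz cm [ 0.04 -0.24  1.52] w 0.0238 F [-0.3 -0.3 -0.7] 39.493210315704346
```

>>> send_rows(steps=[-1,0,0,0.6,0,-1,0,0,0.4,0,-1,0,0,0.1,0,-1,0,0,0.1,0,-1,0,0,0,0,-1,0,0,0,0])

```text
clock: 6.85
position: [0.4678, 0.3483, 0.0133]
ee_rot: [0.0, 0.999, 0.051, 0.0]
contact_force: [0.3, -0.2, -0.1]
width: 0.0239
gripper_force: 39.5
```

>>> send_rows(steps=[-1,0,0,0.1,0,-1,0,0,0.05,0,-1,0,0,0,0])

```text
clock: 7.15
position: [0.4678, 0.3482, 0.0117]
ee_rot: [0.0, 0.999, 0.051, 0.0]
contact_force: [-0.1, -0.2, -0.8]
width: 0.0241
gripper_force: 39.6
```

>>> send_rows(steps=[-1,0,0,0.05,0,-1,0,0,0.05,0,-1,0,0,0,0])

```text
clock: 7.45
position: [0.4678, 0.3483, 0.0117]
ee_rot: [-0.0, 0.999, 0.051, 0.0]
contact_force: [-1.0, -0.3, 6.4]
width: 0.0237
gripper_force: 40.1
```

>>> send_rows(steps=[-0.3,0,0,0,0,-0.1,0,0,0,0,0.2,0,0,0,0,0.2,0,0,0,0,0.2,0,0,-2,0,0.2,0,0,-4,0,0.2,0,0,-5,0,0.2,0,0,-5,0,0.2,0,0,0,0])

```text
clock: 8.35
position: [0.4719, 0.3508, 0.1784]
ee_rot: [-0.003, 0.999, 0.051, 0.007]
contact_force: [1.0, 1.2, 0.2]
width: 0.0513
gripper_force: 0.0
```

```bash
python3 -c "
from h import *
go(.4405,-.102,.17,0)
t=snap('side','s3')['color'][90:170,150:270];u=snap('top','t3')['color'][160:250,85:205]
f=lambda i:cv2.resize(i,(400,300),interpolation=cv2.INTER_CUBIC)
cv2.imwrite('pics/c3.png',np.hstack([f(t),f(u)])[:,:,::-1])"
```

```text
t 8.3 pos [0.4719 0.3508 0.1784] yaw 5.85 tilt [ 0.013  0.008 -1.   ] | roll 5.85 xyz cm [-3.14 45.28  0.84] w 0.0513 F [1.  1.2 0.2] 0.0
```

View pics/c3.png

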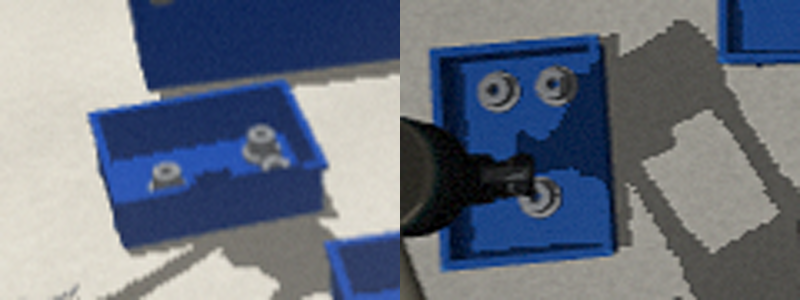

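>>> send_rows(steps=[0.6,0,0,0,5.8,0.6,-0.27,4.5,0,0,0.6,-0.27,4.5,0,0,0.6,-0.27,4.5,0,0,0.6,-0.27,4.5,0,0,0.6,-0.27,4.5,0,0,0.6,-0.27,4.5,0,0,0.6,-0.27,4.5,0,0,0.6,-0.27,4.5,0,0,0.6,-0.27,4.5,0,0,0.6,-0.27,4.5,0,0,0.6,0,0,0,0])

```text
clock: 9.65
position: [0.4401, -0.1065, 0.169]
ee_rot: [0.001, 1.0, -0.003, -0.001]
contact_force: [0.2, 0.6, 0.1]
width: 0.0686
gripper_force: 0.0
```

>>> send_rows(steps=[0.6,0,0,0,0,0.6,0,0,0,0])

```text
clock: 9.85
position: [0.4402, -0.1006, 0.1696]
ee_rot: [-0.001, 1.0, 0.001, -0.001]
contact_force: [0.3, 0.2, -0.6]
width: 0.0685
gripper_force: 0.0
```

```bash
python3 -c "
from h import *
go(.4405,-.102,.043,0)"
```

```text
t 9.8 pos [ 0.4402 -0.1006  0.1696] yaw 0.06 tilt [-0.003  0.002 -1.   ] | roll 0.06 xyz cm [ 0.03  0.14 12.66] w 0.0685 F [ 0.3  0.2 -0.6] 0.0
```

>>> send_rows(steps=[0.6,0,0.1,4,0,0.6,0,0,4,0,0.6,0,0,3,0,0.6,0,0,1.3,0,0.6,0,0,0.4,0,0.6,0,0,0,0,0.6,0,0,0,0,0.6,0,0,0,0])

```text
clock: 10.65
position: [0.442, -0.1027, 0.0448]
ee_rot: [0.0, 1.0, 0.001, 0.001]
contact_force: [-0.1, -0.6, 0.7]
width: 0.0684
gripper_force: 0.0
```

>>> send_rows(steps=[0.4,0,0,0,0,0.2,0,0,0,0,0.1,0,0,0,0,0,0,0,0,0,-0.2,0,0,0,0,-1,0,0,0,0,-1,0,0,0,0,-1,0,0,0,0], newtons=45)

```text
clock: 11.45
position: [0.4412, -0.1025, 0.0445]
ee_rot: [-0.0, 1.0, 0.0, 0.0]
contact_force: [-1.0, 2.2, 5.8]
width: 0.0434
gripper_force: 44.7
```

>>> send_rows(steps=[-1,0,0,-0.3,0,-1,0,0,-0.5,0,-1,0,0,-1.5,0,-1,0,0,-3,0,-1,0,0,-4,0,-1,0,0,-4,0,-1,0,0,0,0,-1,0,0,0,0])

```text
clock: 12.25
position: [0.4411, -0.1029, 0.1773]
ee_rot: [0.0, 1.0, 0.0, 0.001]
contact_force: [-0.9, 0.0, -2.9]
width: 0.0427
gripper_force: 46.4
```

```bash
python3 -c "
from h import *
go(.653,-.118,.12,-2.9)
t=snap('side','s4')['color'][130:290,130:290];snap('top','t4')
cv2.imwrite('pics/c4.png',cv2.resize(t,(560,560),interpolation=cv2.INTER_CUBIC)[:,:,::-1])"
```

```text
t 12.2 pos [ 0.4411 -0.1029  0.1773] yaw 0.04 tilt [ 0.001 -0.001 -1.   ] | roll 2.94 xyz cm [21.24  0.43  5.73] w 0.0427 F [-0.9  0.  -2.9] 46.401471085846424
```

View pics/c4.png

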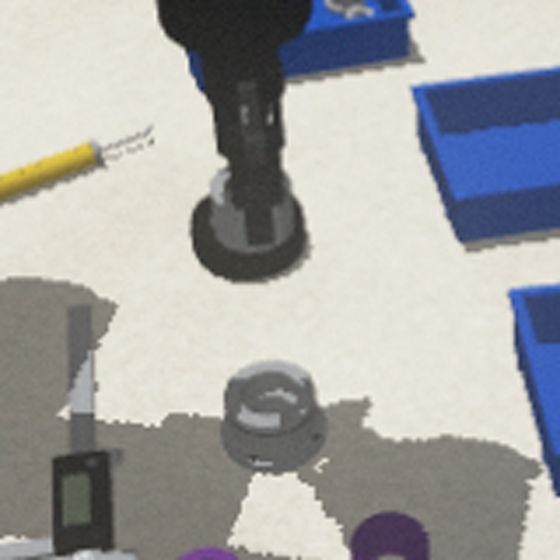

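>>> send_rows(steps=[-1,0,0,0,2.9,-1,4.2,0.1,0,0,-1,4.2,0.1,0,0,-1,4.2,0.1,0,0,-1,4.2,0.1,0,0,-1,4.3,0,0,0,-1,0,0,5,0,-1,0,0,4,0,-1,0,0,4,0,-1,0,0,2,0,-1,0,0,0,0,-1,0,0,0,0])

```text
clock: 13.55
position: [0.6509, -0.1171, 0.0253]
ee_rot: [-0.0, 1.0, -0.025, -0.001]
contact_force: [0.5, 0.4, -1.6]
width: 0.0428
gripper_force: 46.5
```

```bash
python3 -c "
from h import *
go(.653,-.118,.0105,-2.9)
s=dict(np.load('pics/s4.npz'));print(onz(s,206.9,242.6,.038))"
```

```text
t 13.6 pos [ 0.6509 -0.1171  0.0253] yaw -2.86 tilt [-0.003  0.001 -1.   ] | roll 0.04 xyz cm [0.21 0.08 1.48] w 0.0428 F [ 0.5  0.4 -1.6] 46.49442899040878
[ 0.44027384 -0.10388924  0.038     ]
```

>>> send_rows(steps=[-1,0.2,0,0.6,0,-1,0,0,0.4,0,-1,0,0,0.15,0,-1,0,0,0.1,0,-1,0,0,0,0,-1,0,0,0,0])

```text
clock: 14.15
position: [0.6538, -0.1174, 0.0146]
ee_rot: [0.0, 1.0, -0.025, 0.0]
contact_force: [0.4, -0.6, -1.9]
width: 0.0431
gripper_force: 46.5
```

>>> send_rows(steps=[-1,0,0,0.1,0,-1,0,0,0,0,-1,0,0,0,0])

```text
clock: 14.45
position: [0.6536, -0.1174, 0.0133]
ee_rot: [0.0, 1.0, -0.025, 0.0]
contact_force: [-0.3, 0.7, -2.1]
width: 0.0429
gripper_force: 46.5
```

>>> send_rows(steps=[-1,0,0,0.1,0,-1,0,0,0.05,0,-1,0,0,0,0,-1,0,0,0,0])

```text
clock: 14.85
position: [0.6536, -0.1174, 0.0118]
ee_rot: [0.0, 1.0, -0.025, 0.0]
contact_force: [0.5, 0.4, -2.0]
width: 0.043
gripper_force: 46.5
```

>>> send_rows(steps=[-1,0,0,0.05,0,-1,0,0,0,0,-1,0,0,0,0])

```text
clock: 15.15
position: [0.6537, -0.1174, 0.0113]
ee_rot: [0.0, 1.0, -0.025, 0.0]
contact_force: [0.1, 0.3, -2.7]
width: 0.0425
gripper_force: 46.5
```

>>> send_rows(steps=[-1,0,0,0.05,0,-1,0,0,0.05,0,-1,0,0,0,0,-1,0,0,0,0])

```text
clock: 15.55
position: [0.6537, -0.1174, 0.0106]
ee_rot: [0.0, 1.0, -0.025, 0.0]
contact_force: [0.0, 0.7, 0.6]
width: 0.0427
gripper_force: 46.7
```

>>> send_rows(steps=[-1,0,0,0.05,0,0.1,0,0,0,0,0.3,0,0,0,0,0.4,0,0,0,0,0.4,0,0,-1.5,0,0.4,0,0,-3,0,0.4,0,0,-4,0,0.4,0,0,-4,0,0.4,0,0,0,0,0.4,0,0,0,0])

```text
clock: 16.55
position: [0.6545, -0.1176, 0.1373]
ee_rot: [0.001, 1.0, -0.025, 0.002]
contact_force: [-0.5, 0.6, -0.5]
width: 0.0598
gripper_force: 0.0
```

```bash
python3 -c "
from h import *
go(.4405,-.103,.135,0)
t=snap('side','s5')['color'][190:290,260:380]
cv2.imwrite('pics/c5.png',cv2.resize(t,(600,500),interpolation=cv2.INTER_CUBIC)[:,:,::-1])"
```

```text
t 16.6 pos [ 0.6545 -0.1176  0.1373] yaw -2.85 tilt [ 0.004 -0.001 -1.   ] | roll -2.85 xyz cm [-21.4   -1.46   0.23] w 0.0598 F [-0.5  0.6 -0.5] 0.0
```

View pics/c5.png

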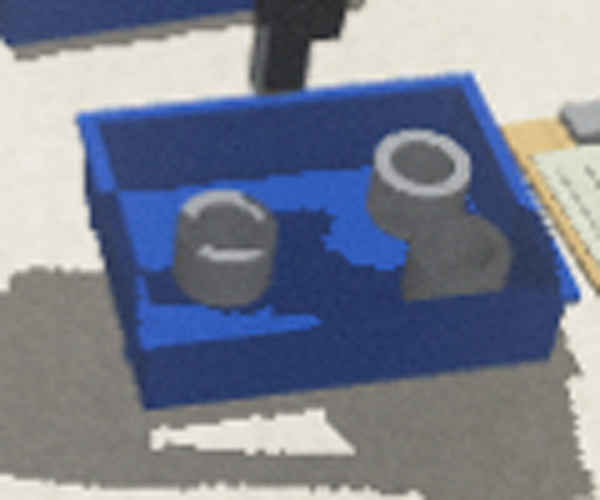

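>>> send_rows(steps=[0.9,0,0,0,-2.9,0.9,-4.3,-0.3,0,0,0.9,-4.3,-0.3,0,0,0.9,-4.3,-0.3,0,0,0.9,-4.3,-0.3,0,0,0.9,-4.1,-0.2,0,0,0.9,0,0,0,0,0.9,0,0,3,0,0.9,0,0,3,0,0.9,0,0,2,0,0.9,0,0,0,0,0.9,0,0,0,0])

```text
clock: 17.8
position: [0.4405, -0.1034, 0.0543]
ee_rot: [-0.0, 1.0, 0.0, -0.001]
contact_force: [-0.4, -0.5, 0.8]
width: 0.0813
gripper_force: 0.0
```

```bash
python3 -c "
from h import *
go(.4403,-.1032,.023,0)"
```

```text
t 17.8 pos [ 0.4405 -0.1034  0.0543] yaw 0.04 tilt [-0.002  0.001 -1.   ] | roll 0.04 xyz cm [-0.02 -0.02  3.13] w 0.0813 F [-0.4 -0.5  0.8] 0.0
```

>>> send_rows(steps=[0.9,0,0,1.5,0,0.9,0,0,1.3,0,0.9,0,0,0.3,0,0.7,0,0,0,0,0.6,0,0,0,0,0.4,0,0,0,0,0.3,0,0,0,0,0.2,0,0,0,0,-1,0,0,0,0,-1,0,0,0,0,-1,0,0,0,0], newtons=50)

```text
clock: 18.9
position: [0.4412, -0.1036, 0.0253]
ee_rot: [0.0, 1.0, 0.001, 0.001]
contact_force: [-2.1, 1.8, 10.7]
width: 0.0536
gripper_force: 50.4
```

>>> send_rows(steps=[-1,0,0,-0.3,0,-1,0,0,-0.5,0,-1,0,0,-1.5,0,-1,0,0,-3,0,-1,0,0,-4,0,-1,0,0,-4,0,-1,0,0,0,0,-1,0,0,0,0])

```text
clock: 19.7
position: [0.4407, -0.1037, 0.1574]
ee_rot: [0.0, 1.0, 0.0, 0.001]
contact_force: [-0.6, -0.0, -3.2]
width: 0.0539
gripper_force: 53.3
```

```bash
python3 -c "
from h import *
go(.523,-.35,.12,-6)
t=snap('side','s6')['color'][130:290,130:290]
cv2.imwrite('pics/c6.png',cv2.resize(t,(560,560),interpolation=cv2.INTER_CUBIC)[:,:,::-1])"
```

```text
t 19.7 pos [ 0.4407 -0.1037  0.1574] yaw 0.05 tilt [ 0.002 -0.001 -1.   ] | roll 6.05 xyz cm [10.76 23.64  3.74] w 0.0539 F [-0.6 -0.  -3.2] 53.330004047602415
```

View pics/c6.png

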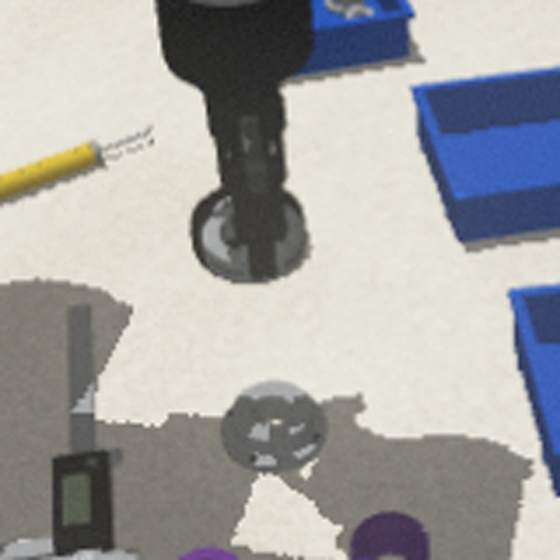

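>>> send_rows(steps=[-1,0,0,0,6,-1,1.8,3.95,0,0,-1,1.8,3.95,0,0,-1,1.8,3.95,0,0,-1,1.8,3.95,0,0,-1,1.8,3.95,0,0,-1,1.8,3.95,0,0,-1,0,0,4,0,-1,0,0,4,0,-1,0,0,4,0,-1,0,0,0.5,0,-1,0,0,0,0])

```text
clock: 20.95
position: [0.5219, -0.3492, 0.0292]
ee_rot: [-0.002, 0.999, -0.052, -0.002]
contact_force: [-0.0, 0.5, -2.3]
width: 0.0534
gripper_force: 53.9
```

>>> send_rows(steps=[-1,0,0,0,0,-1,0,0,0,0])

```text
clock: 21.15
position: [0.5248, -0.3515, 0.034]
ee_rot: [0.001, 0.999, -0.052, 0.002]
contact_force: [-0.4, -0.6, -1.3]
width: 0.0536
gripper_force: 53.9
```

```bash
python3 -c "
from h import *
go(.523,-.35,.007,-6)
s=dict(np.load('pics/s6.npz'));print(onz(s,209.4,250.3,.022))
c=s['color'][130:290,130:290];g=cv2.cvtColor(c,cv2.COLOR_RGB2GRAY)
t=dict(np.load('pics/top0.npz'))
for uv,z in (((130+221/3.5,130+425/3.5),.008),((130+327/3.5,130+425/3.5),.008)): print(onz(s,*uv,z))
"
```

```text
t 21.1 pos [ 0.5248 -0.3515  0.034 ] yaw -5.94 tilt [ 0.003 -0.003 -1.   ] | roll 0.06 xyz cm [-0.2  -0.13  2.7 ] w 0.0536 F [-0.4 -0.6 -1.3] 53.90610544010997
[ 0.44358059 -0.11208554  0.022     ]
[ 0.40898923 -0.09593631  0.008     ]
[ 0.47377762 -0.10830788  0.008     ]
```

>>> send_rows(steps=[-1,-0.2,-0.1,1,0,-1,0,0,0.7,0,-1,0,0,0.3,0,-1,0,0,0.15,0,-1,0,0,0,0,-1,0,0,0,0])

```text
clock: 21.75
position: [0.5217, -0.3494, 0.0104]
ee_rot: [0.0, 0.999, -0.052, 0.0]
contact_force: [0.9, -1.5, -1.8]
width: 0.0538
gripper_force: 53.9
```

>>> send_rows(steps=[-1,0,0,0.1,0,-1,0,0,0,0,-1,0,0,0,0])

```text
clock: 22.05
position: [0.5216, -0.3493, 0.0094]
ee_rot: [0.0, 0.999, -0.052, 0.0]
contact_force: [0.0, -0.3, -1.4]
width: 0.0537
gripper_force: 53.9
```

>>> send_rows(steps=[-1,0,0,0.1,0,-1,0,0,0.05,0,-1,0,0,0,0,-1,0,0,0,0])

```text
clock: 22.45
position: [0.5216, -0.3493, 0.0078]
ee_rot: [0.0, 0.999, -0.052, -0.0]
contact_force: [0.5, -0.1, -2.4]
width: 0.0535
gripper_force: 53.9
```

>>> send_rows(steps=[-1,0,0,0.05,0,-1,0,0,0,0,-1,0,0,0,0])

```text
clock: 22.75
position: [0.5216, -0.3493, 0.0075]
ee_rot: [0.0, 0.999, -0.052, 0.0]
contact_force: [0.1, -0.0, -0.1]
width: 0.0539
gripper_force: 54.0
```

>>> send_rows(steps=[-1,0,0,0.05,0,-1,0,0,0.03,0,-1,0,0,0,0,-1,0,0,0,0])

```text
clock: 23.15
position: [0.5217, -0.3493, 0.0074]
ee_rot: [0.0, 0.999, -0.052, 0.0]
contact_force: [-0.9, 1.2, 4.7]
width: 0.0539
gripper_force: 54.6
```

Contact. Release and check.

>>> send_rows(steps=[0.4,0,0,0,0,0.6,0,0,0,0,0.7,0,0,0,0,0.7,0,0,-1.5,0,0.7,0,0,-3,0,0.7,0,0,-4,0,0.7,0,0,-4,0,0.7,0,0,0,0,0.7,0,0,0,0])

```text
clock: 24.05
position: [0.522, -0.3496, 0.1325]
ee_rot: [0.001, 0.999, -0.052, 0.001]
contact_force: [-0.5, -0.5, -0.3]
width: 0.0726
gripper_force: 0.0
```

```bash
python3 -c "
from h import *
go(.441,-.1025,.14,0)
t=snap('side','s7')['color'][284:384,226:366];u=snap('top','t7')['color'][140:240,330:420]
f=lambda i:cv2.resize(i,(400,360),interpolation=cv2.INTER_CUBIC)
cv2.imwrite('pics/c7.png',np.hstack([f(t),f(u)])[:,:,::-1])"
```

```text
t 24.1 pos [ 0.522  -0.3496  0.1325] yaw -5.95 tilt [ 0.002 -0.002 -1.   ] | roll -5.95 xyz cm [ -8.1  -24.71  -0.75] w 0.0726 F [-0.5 -0.5 -0.3] 0.0
```

View pics/c7.png

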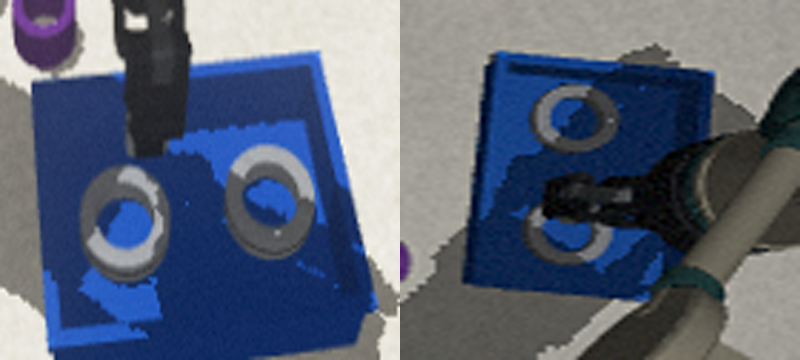

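>>> send_rows(steps=[0.8,0,0,0,-6,0.8,-1.35,-4.1,0,0,0.8,-1.35,-4.1,0,0,0.8,-1.35,-4.1,0,0,0.8,-1.35,-4.1,0,0,0.8,-1.35,-4.1,0,0,0.8,-1.35,-4.2,0,0,0.8,0,0,0,0,0.8,0,0,4,0,0.8,0,0,4,0,0.8,0,0,0,0,0.8,0,0,0,0])

```text
clock: 25.35
position: [0.4397, -0.1025, 0.0507]
ee_rot: [-0.001, 1.0, 0.0, -0.002]
contact_force: [-0.5, -0.0, -0.1]
width: 0.0771
gripper_force: 0.0
```

```bash
python3 -c "
from h import *
go(.441,-.1025,.011,0)"
```

```text
t 25.4 pos [ 0.4397 -0.1025  0.0507] yaw 0.03 tilt [-0.003  0.001 -1.   ] | roll 0.03 xyz cm [0.13 0.   3.97] w 0.0771 F [-0.5 -0.  -0.1] 0.0
```

>>> send_rows(steps=[0.8,0,0,1.5,0,0.8,0,0,1.5,0,0.8,0,0,0.7,0,0.6,0,0,0,0,0.5,0,0,0,0,0.4,0,0,0,0,0.4,0,0,0,0], newtons=60)

```text
clock: 26.05
position: [0.4409, -0.1026, 0.0152]
ee_rot: [0.0, 1.0, 0.0, 0.001]
contact_force: [-0.1, 0.2, -0.7]
width: 0.0598
gripper_force: 0.0
```

>>> send_rows(steps=[0.4,0,0,0.3,0,0.3,0,0,0,0,0.2,0,0,0,0,0.1,0,0,0,0,-1,0,0,0,0,-1,0,0,0,0,-1,0,0,0,0])

```text
clock: 26.75
position: [0.4402, -0.1019, 0.0121]
ee_rot: [-0.0, 1.0, 0.0, -0.0]
contact_force: [-1.1, 1.7, 7.8]
width: 0.047
gripper_force: 60.2
```

>>> send_rows(steps=[-1,0,0,-0.3,0,-1,0,0,-0.5,0,-1,0,0,-1.5,0,-1,0,0,-3,0,-1,0,0,-4,0,-1,0,0,-4,0,-1,0,0,0,0,-1,0,0,0,0])

```text
clock: 27.55
position: [0.4403, -0.1024, 0.1449]
ee_rot: [0.0, 1.0, 0.0, 0.001]
contact_force: [-1.0, 0.6, -3.4]
width: 0.047
gripper_force: 62.8
```

```bash
python3 -c "
from h import *
go(.641,.124,.12,2)
t=snap('side','s8')['color'][130:290,130:290]
cv2.imwrite('pics/c8.png',cv2.resize(t,(560,560),interpolation=cv2.INTER_CUBIC)[:,:,::-1])"
```

```text
t 27.6 pos [ 0.4403 -0.1024  0.1449] yaw 0.04 tilt [ 0.001 -0.001 -1.   ] | roll -1.96 xyz cm [ 20.84 -21.93   2.49] w 0.047 F [-1.   0.6 -3.4] 62.76079662144184
```

View pics/c8.png

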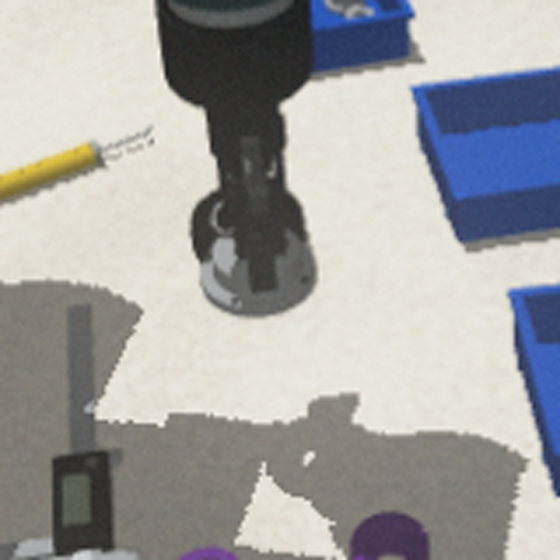

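>>> send_rows(steps=[-1,0,0,0,-2,-1,3,-3.1,0,0,-1,3,-3.1,0,0,-1,3,-3.1,0,0,-1,3,-3.1,0,0,-1,3,-3.1,0,0,-1,3,-3.2,0,0,-1,2.8,-3.2,0,0,-1,0,0,4,0,-1,0,0,4,0,-1,0,0,3,0,-1,0,0,0,0])

```text
clock: 28.8
position: [0.6339, 0.1235, 0.0265]
ee_rot: [0.001, 1.0, 0.018, -0.008]
contact_force: [-0.7, -0.2, -3.5]
width: 0.0464
gripper_force: 63.2
```

>>> send_rows(steps=[-1,0,0,0,0,-1,0,0,0,0])

```text
clock: 29.0
position: [0.6416, 0.1239, 0.0356]
ee_rot: [-0.0, 1.0, 0.018, 0.001]
contact_force: [-0.4, -0.5, -2.6]
width: 0.0466
gripper_force: 63.2
```

```bash
python3 -c "
from h import *
go(.641,.124,.0161,2)"
```

```text
t 29.0 pos [0.6416 0.1239 0.0356] yaw 2.03 tilt [ 0.002  0.    -1.   ] | roll 0.03 xyz cm [-0.06 -0.01  1.95] w 0.0466 F [-0.4 -0.5 -2.6] 63.23236472904682
```

>>> send_rows(steps=[-1,0,0,0.8,0,-1,0,0,0.4,0,-1,0,0,0.2,0,-1,0,0,0.1,0,-1,0,0,0,0,-1,0,0,0,0])

```text
clock: 29.6
position: [0.6405, 0.1239, 0.0196]
ee_rot: [0.0, 1.0, 0.018, 0.0]
contact_force: [0.4, 0.1, -3.0]
width: 0.0467
gripper_force: 63.2
```

>>> send_rows(steps=[-1,0,0,0.1,0,-1,0,0,0,0,-1,0,0,0,0])

```text
clock: 29.9
position: [0.6404, 0.1239, 0.0185]
ee_rot: [0.0, 1.0, 0.018, 0.0]
contact_force: [0.2, -0.7, -3.6]
width: 0.0467
gripper_force: 63.2
```

>>> send_rows(steps=[-1,0,0,0.1,0,-1,0,0,0.05,0,-1,0,0,0,0,-1,0,0,0,0])

```text
clock: 30.3
position: [0.6404, 0.1239, 0.0169]
ee_rot: [0.0, 1.0, 0.018, -0.0]
contact_force: [-0.1, -0.4, -3.1]
width: 0.0463
gripper_force: 63.2
```

>>> send_rows(steps=[-1,0,0,0.07,0,-1,0,0,0,0,-1,0,0,0,0])

```text
clock: 30.6
position: [0.6405, 0.1239, 0.0163]
ee_rot: [0.0, 1.0, 0.018, 0.0]
contact_force: [-0.5, -0.5, -4.3]
width: 0.0467
gripper_force: 63.2
```

>>> send_rows(steps=[-1,0,0,0.05,0,-1,0,0,0,0,-1,0,0,0,0])

```text
clock: 30.9
position: [0.6406, 0.1239, 0.0163]
ee_rot: [0.0, 1.0, 0.018, 0.0]
contact_force: [-0.9, -0.1, 1.5]
width: 0.0464
gripper_force: 63.7
```

>>> send_rows(steps=[-1,0,0,0.03,0,-1,0,0,0,0,-1,0,0,0,0])

```text
clock: 31.2
position: [0.6405, 0.1239, 0.0162]
ee_rot: [0.0, 1.0, 0.018, 0.0]
contact_force: [-2.7, -1.1, 5.7]
width: 0.0467
gripper_force: 64.1
```

Contact; release, rise and retreat clear of the cameras.

>>> send_rows(steps=[0.3,0,0,0,0,0.5,0,0,0,0,0.6,0,0,0,0,0.6,0,0,-1.5,0,0.6,0,0,-3,0,0.6,0,0,-4,0,0.6,0,0,-5,0,0.6,0,0,-5,0,0.6,-4,0,0,0,0.6,-4,0,0,0,0.6,-4,0,0,0,0.6,-4,0,0,0])

```text
clock: 32.4
position: [0.479, 0.1181, 0.2004]
ee_rot: [0.0, 1.0, 0.018, 0.0]
contact_force: [-0.1, -0.2, 0.2]
width: 0.0679
gripper_force: 0.0
```

>>> send_rows(steps=[0.6,-4,0,0,0,0.6,-4,0,0,0,0.6,-4,0,0,0,0.6,-4,0,0,0,0.6,0,0,0,0,0.6,0,0,0,0,0.6,0,0,0,0])

```text
clock: 33.1
position: [0.3221, 0.1127, 0.2009]
ee_rot: [-0.0, 1.0, 0.018, 0.001]
contact_force: [-0.7, 0.3, 0.1]
width: 0.068
gripper_force: 0.0
```

```bash
python3 -c "
from h import *
go(.4,0,.2,0)
t=snap('side','s9')['color'][100:384,130:390];u=snap('top','t9')['color'][100:260,80:410]
cv2.imwrite('pics/c9.png',np.hstack([cv2.resize(t,(360,393),interpolation=cv2.INTER_CUBIC),cv2.resize(u,(440,393),interpolation=cv2.INTER_CUBIC)])[:,:,::-1])"
```

```text
t 33.1 pos [0.3221 0.1127 0.2009] yaw 2.04 tilt [ 0.002  0.    -1.   ] | roll 2.04 xyz cm [ 7.79 11.27  0.09] w 0.068 F [-0.7  0.3  0.1] 0.0
```

View pics/c9.png

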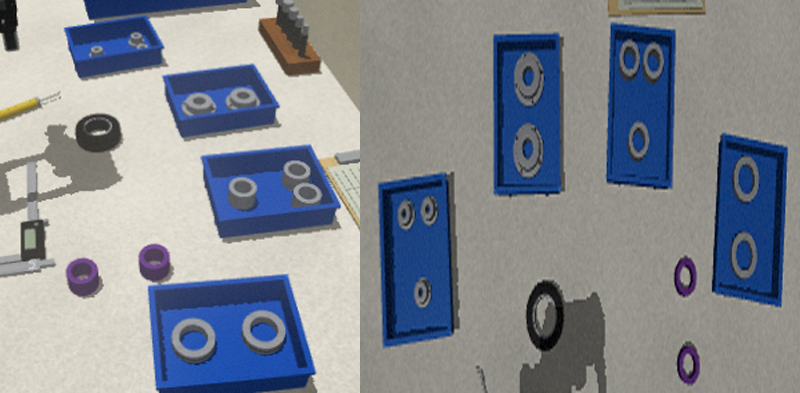

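All four parts lie flat and upright in their trays. The setting ring and both purple sleeves have not moved.

```bash
python3 -c "
from rig import sign_off
print(sign_off())"
```

```text
the job is handed in; nothing more can be done
None
```

The job is handed in at about 33 s: all four parts were set down flat and the right way up, beside their own kind in the blue trays, and the setting ring and purple sleeves were left where they were.

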